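# Scoop brass bag feet into the bowl

## Task

Take the hand scoop from the cork pad, scoop up brass bag feet from the tray and tip them into the steel bowl until at least four are in it (a bag needs four). Do not pick or push the feet with the fingers, keep the bowl upright, spill none and leave the other things where they are: feet not in the bowl must still lie in the tray. Finish with the empty scoop standing upright on the cork pad, let go.

Things in the scene. Friction and masses are not known exactly. Their poses are not given: they have to be found in the camera images.
- scoop: steel hand scoop, 150 g: flat pan 90 mm long (x) by 74 mm wide, open at its nose (+x), floor 1.8 mm thick, side walls 22 mm high sloping down to nothing over the last 32 mm, back wall 30 mm high; wooden grip bar over the pan on a post at the back. Feet slide on it when it is tilted more than about 25 degrees. Origin: centre of the underside; x to the nose, z up. Starts standing on the cork pad
- scoop_grip (a point): centre of the scoop's wooden grip bar, at (-14, 0, 73) mm in the scoop's frame; the bar runs along x, 62 mm long, 14 mm wide (y), from 64 to 82 mm above the underside; pinch it across y from above (near the scoop's centre of mass)
- scoop_lip (a point): middle of the scoop's front lower edge, at (45, 0, 0) mm in the scoop's frame
- scoop_pan (a point): point 10 mm above the scoop's origin, amid the pan
- bowl_mid (a point): point on the bowl's axis, 25 mm above its underside
- tray: fixed shallow aluminium tray, outside 216 mm (x) by 88 mm (y) by 28 mm high, walls and floor 3 mm (inside 210 by 82 mm). Origin: centre of its underside; x along its length towards the end where the feet lie: every foot starts with its centre 38 to 88 mm from the origin along x, leaving the -x half empty
- foot0: brass bag foot, one of six alike: a chunky round stud 20 mm across, 12 mm high, 20 g, both faces alike, bevelled at 30 degrees to a 7 mm flat (4 mm high bevel), so that a thin lip pushed along the floor slides under it. Polished. Origin: centre of its underside, z its axis. The six start flat on the tray floor, loosely in two rows near its +x end
- foot1: brass bag foot like foot0
- foot2: brass bag foot like foot0
- foot3: brass bag foot like foot0
- foot4: brass bag foot like foot0
- foot5: brass bag foot like foot0
- bowl: loose steel bowl, 500 g, mouth 150 mm across, rim 55 mm high, flat foot 68 mm across, wall 3 mm. Origin: centre of its underside, z up
- pad: fixed cork pad 190 mm (x) by 140 mm (y), 6 mm thick, flat on the bench. Origin: centre of its underside
- spool: bystander: spool of tan thread, 34 mm across, 40 mm high, standing just beyond (+x of) the bowl, its centre about 120 mm from the bowl's; origin at its underside
- slicker: bystander: dark wooden disc, 32 mm across, 22 mm high, on the robot's side of the bowl, its centre about 115 mm from the bowl's; origin at its underside
- hammer: bystander: hammer lying at the back of the bench
- awl: bystander: awl with a wooden handle, 150 mm long, lying at the back of the bench
- gluejar: bystander: amber jar, 64 mm across, 85 mm high, at the back of the bench; origin at its underside

How it is judged:
By the outcome, as a careful person would: the job done as asked, in the order asked, and still so for the second after the job is handed in, with the robot touching nothing.
It also fails if it takes over 59 s, if anything falls off the work surface, if the arm or the gripper's body presses on something with over 40 N, if the wrist force passes 120 N, or if a joint passes its speed limit or range.

## Robot

A 6-joint arm with a two-finger parallel gripper is mounted at the origin on the work surface. World frame = base frame: x ahead of the robot, y to its left, z up, the work surface at z = 0. Lengths are in m, angles in degrees, forces in N, time in s.
With the tool pointing down it reaches from about 0.3 to 0.75 m from the base axis. Payload 8.5 kg.
Tool frame: the origin (TCP) lies midway between the tips of the shut fingers; the grasp point (between the pads) lies 19 mm behind it (env.tcp_to_grasp is the z of the grasp point in the tool frame, in m); z points along the fingers, y is the line along which they close (so a half turn about z gives the same grasp; the last joint's range is limited). The gripper opens to 85 mm and grips with 20 to 120 N. Pads are 22 mm wide; open, the fingers measure 114 mm over their backs; the gripper's body (76 mm by 85 mm) begins 54 mm behind the grasp point. The pads swing forward as they close: fully open they stand 13 mm farther back than shut.
Start: joints at [51.606, 21.807, 74.336, -0, 83.858, -12.336], TCP at [0.242, 0.494, 0.231] pointing down, gripper open.
Joint ranges: [-178.18, 178.18], [-50.72, 133.34], [12.68, 142.11], [-81.47, 261.47], [9.98, 163.14], [-165.26, 165.26]. Speed limits (degrees/s): [136.94, 136.94, 180, 180, 180, 180].

## Interface

Orientations are given as a 3x3 rotation matrix whose columns are the frame's x, y, z axes.
In Python, from rig import env, imaging, job, models gives the robot as it stands. The module is installed in compiled form; this text tells all that it offers.
- The arm moves only by the tool jog_arm, never from a script. Its argument "plan" is text: rows parted by semicolons, each of 7 numbers parted by spaces: the turn, a rotation vector about the tool's x, y, z in degrees, then the shift along the tool's x, y, z in cm, then the closure in counts, from 0 (fully open) to 255 (shut). In form: rx ry rz x y z claw; .... A call has 1 to 10 rows; each row shifts and turns the commanded pose from where the row before left it, along the tool's axes as they then stand; what a row does not reach is not made up. A row lasts 1/12 s, in which the tool goes at most 41.7 mm and 7.16 degrees, less where a joint would pass 70% of its speed; a pose out of reach is approached as far as the arm can. A call with a gripper value outside its range is refused whole. The fingers move at their own pace and stop on an object; "grip_force" is the grip in N (left out, the last holds). Time passes only in rows, so rows that do not move let the fingers close. It gives the time, the measured TCP pose, the force, the opening and the grip force at its end, in the units of the state.
- env.observe(): the state, without advancing time (a new reading comes with each control period).
- imaging.get_image(name): name is "side" or "top"; returns a dict with "pixels" (400x640x3 uint8, red, green, blue), "depth" (400x640 float32, m along the optical axis (not along the pixel's ray), 0 where there is no reading), "fov_y" (degrees; the focal length in pixels is half the picture's height over the tangent of half this angle, whatever the lens; pixels are square), "cx", "cy" (the principal point, pixels), "world_from_camera" (4x4, takes a point from camera to world coordinates). Camera axes: x right, y down, z forward; pixel columns grow to the right and rows downward; lengths in m; the calibration is good to about 2 mm. A picture is of the moment at which its call begins.
- job.close_job(): hands the job in; it is judged then, once.
Trained networks look in the newest picture that a camera, given by its name, has taken for a name from the list of things; names that differ only in an ending like _2 or _b are one class to them, and where a whole thing is asked for, a point or a joint stands for the part that bears it (a point fixed in the world has none). Each returns a list of dicts, best first, with "confidence" (0 to 1); they miss things now and then, are a little off and sometimes report something else, mostly with a low value. They report only what shows in the picture. A call takes as long as a camera call.
- models.outline_of(camera, query): "region" (400x640 bool, what is visible of it) and "bbox" ([centre column, centre row, width, height] in pixels, round what is visible of it).
- models.tip_of(camera, query): "at" ([column, row] in pixels: a listed point, or the origin of a listed thing).
The state is a dict: "time_s": time; "q": joint angles; "qvel": joint speeds; "joint_efforts": joint torques, N m; "position": TCP position; "tool_rot": TCP orientation; "ft_force": force on the tool from outside, world axes, zero at the start; "wrist_torque": the same for the moment, N m; "grip_width": finger opening in m; "gripper_force": force on a finger pad.
Only numpy, scipy, OpenCV 4.12 (cv2) and the standard library are available. Lean on these libraries where they do the work, as an engineer would, in place of code of your own. Each camera call takes 0.05 s, during which the arm holds its last target. There are 200 camera calls.

## Working session

There is one attempt and no reset: what is moved stays moved. The work goes in short steps, Python scripts to look and compute and a tool call to move; the robot and the scene stay as the last step left them, time stands still between calls to the robot, and variables do not carry over. Pictures are saved under pics/ and viewed, at most 11 in all, crops included, and the job is handed in when it is done.

Besides the shell and the picture viewer there is one more tool, called as name(argument=value, ...) on one line, values as JSON. jog_arm: Moves the arm, as the interface text tells. Its arguments: {"type":"object","properties":{"plan":{"type":"string"},"grip_force":{"type":"number"}},"required":["plan"]}

```bash
mkdir -p pics; cat > h.py <<'E'
import numpy as np, cv2
from rig import env, imaging, job, models
def img(n): return imaging.get_image(n)
def cloud(d):
    f=200/np.tan(np.radians(d["fov_y"]/2)); z=d["depth"]
    v,u=np.mgrid[:400,:640]
    P=np.stack([(u-d["cx"])/f*z,(v-d["cy"])/f*z,z],-1)
    T=d["world_from_camera"]; W=P@T[:3,:3].T+T[:3,3]; W[z==0]=np.nan
    return W
def save(d,n,box=None,s=1):
    p=d["pixels"][:,:,::-1]
    if box: p=p[box[1]:box[3],box[0]:box[2]]
    cv2.imwrite("pics/"+n,cv2.resize(p,None,fx=s,fy=s))
E
cat > a.py <<'E'
from h import *
np.set_printoptions(precision=4,suppress=True)
for c in("top","side"):
    d=img(c);save(d,c+"0.png",None,1.25);W=cloud(d);np.save(c+"W.npy",W)
    print(c,d["fov_y"],d["world_from_camera"])
    for q in("scoop","tray","bowl","pad","foot0","spool","slicker"):
        for r in models.outline_of(c,q)[:6]:
            P=W[r["region"]];P=P[~np.isnan(P[:,0])]
            if len(P)==0: continue
            print(q,round(r["confidence"],2),np.round(r["bbox"]),np.median(P,0),P.min(0),P.max(0))
    for q in("scoop_grip","scoop_lip","bowl_mid","tray","pad"):
        for r in models.tip_of(c,q)[:1]:
            a=np.round(r["at"]).astype(int);print(q,round(r["confidence"],2),a,W[a[1],a[0]])
s=env.observe();print(s,env.tcp_to_grasp)
E
python3 a.py
```

```text
top 49.64732710699037 [[ 0.0193 -0.9872  0.158   0.3911]
 [-0.9996 -0.0225 -0.0185  0.0005]
 [ 0.0218 -0.1576 -0.9873  1.2142]
 [ 0.      0.      0.      1.    ]]
scoop 0.61 [400. 211.  34.  41.] [ 0.552  -0.2493  0.0093] [ 0.5027 -0.304   0.0003] [ 0.6062 -0.2056  0.0937]
tray 0.79 [214. 200.  78.  71.] [0.5644 0.2631 0.0033] [ 0.4724  0.1589 -0.004 ] [0.6658 0.3795 0.0367]
bowl 0.64 [306. 227.  52.  57.] [0.5007 0.0013 0.0198] [ 0.4265 -0.0693 -0.0029] [0.5708 0.074  0.0607]
bowl 0.58 [400. 212.  34.  35.] [ 0.5517 -0.249   0.0094] [ 0.5027 -0.2964  0.0003] [ 0.6068 -0.2056  0.0937]
pad 0.79 [405. 217.  58.  74.] [ 0.5096 -0.2707  0.0061] [ 0.4365 -0.3456 -0.0033] [ 0.6403 -0.1781  0.0143]
foot0 0.61 [196. 177.   6.   6.] [0.6394 0.3194 0.0147] [0.6338 0.3144 0.0095] [0.6453 0.3258 0.0177]
foot0 0.56 [204. 192.   5.   6.] [0.5974 0.3044 0.0121] [0.5889 0.2954 0.0013] [0.6069 0.3164 0.0171]
foot0 0.46 [186. 193.   7.   9.] [0.5907 0.3502 0.0126] [0.5821 0.3418 0.0069] [0.6003 0.3602 0.0189]
foot0 0.42 [197. 202.   6.   4.] [0.5717 0.3182 0.0129] [0.563  0.3101 0.0042] [0.5812 0.3274
[... 1565 characters left out ...]
 [272 215] [0.4907 0.031  0.0061]
tray 0.93 [300 164] [0.566  0.2579 0.0006]
pad 0.65 [293 320] [ 0.5271 -0.2738  0.0074]
{'time_s': 1.3, 'q': array([ 51.6074,  21.8071,  74.3349,   0.0014,  83.8586, -12.336 ]), 'qvel': array([-0.0362, -0.0386, -0.1335, -0.0261, -0.0627, -0.0527]), 'joint_efforts': array([  0.0007, -44.8332, -23.146 ,  -0.0002,   0.0006,  -0.    ]), 'position': array([0.2416, 0.4941, 0.2313]), 'tool_rot': array([[-0.8984,  0.4393, -0.    ],
       [ 0.4393,  0.8984,  0.    ],
       [ 0.    , -0.    , -1.    ]]), 'ft_force': array([ 0.6718,  0.0485, -0.2411]), 'wrist_torque': array([-0.0096, -0.0072, -0.0206]), 'gripper_force': 0.0, 'grip_width': 0.08514426755852827} -0.0187
```

View pictures.

```bash
cat > b.py <<'E'
import cv2,numpy as np
a=cv2.imread("pics/top0.png");b=cv2.imread("pics/side0.png")
c=np.vstack([cv2.resize(a[180:380,200:600],None,fx=2,fy=2)[:, :800]])
d=cv2.resize(b[140:500,250:500],None,fx=1.0,fy=1.0)
cv2.imwrite("pics/c1.png",c);
T=cv2.resize(a[195:320,205:335],None,fx=4.5,fy=4.5)[:600]
cv2.imwrite("pics/c2.png",T)
cv2.imwrite("pics/c3.png",cv2.resize(b[140:500,230:530],None,fx=1.66,fy=1.66))
# rotated rects from height maps
W=np.load("topW.npy");S=np.load("sideW.npy")
def rect(P):
    r=cv2.minAreaRect((P[:,:2]*1000).astype(np.float32));return r,cv2.boxPoints(r).round().tolist()
for n,X in(("top",W),("side",S)):
    m=(X[...,2]>.018)&(X[...,2]<.035)&(X[...,1]>.14)&(X[...,1]<.40)&(X[...,0]>.42)&(X[...,0]<.72)
    print(n,"tray rim",m.sum(),rect(X[m]))
    m=(X[...,2]>.068)&(X[...,2]<.1)&(X[...,1]<-.18)
    print("bar",m.sum(),rect(X[m]),np.median(X[m],0), X[m].mean(0))
    m=(X[...,2]>.045)&(abs(X[...,1])<.1)&(abs(X[...,0]-.5)<.09)
    print("bowl rim",m.sum(),cv2.minEnclosingCircle((X[m][:,:2]*1000).astype(np.float32)))
E
python3 b.py
```

```text
top tray rim 304 (((570.21435546875, 270.5035095214844), (217.93093872070312, 87.9480972290039), 54.15056228637695), [[471.0, 208.0], [542.0, 156.0], [670.0, 333.0], [598.0, 385.0]])
bar 1119 (((613.3129272460938, -442.60870361328125), (89.2037353515625, 419.24615478515625), 17.027191162109375), [[509.0, -255.0], [632.0, -656.0], [717.0, -630.0], [595.0, -229.0]]) [ 0.65369135 -0.58816019  0.08964508] [ 0.64366438 -0.54975705  0.08856036]
bowl rim 430 ((500.0206298828125, 0.3300091624259949), 74.55744171142578)
side tray rim 501 (((567.8242797851562, 266.4106750488281), (223.08493041992188, 92.5083236694336), 53.75392150878906), [[465.0, 204.0], [539.0, 149.0], [671.0, 329.0], [596.0, 384.0]])
bar 441 (((538.494873046875, -258.35003662109375), (61.53302764892578, 16.0231876373291), 15.209425926208496), [[507.0, -259.0], [511.0, -274.0], [570.0, -258.0], [566.0, -243.0]]) [ 0.5378688  -0.26158704  0.0855735 ] [ 0.53802863 -0.26141777  0.08302645]
bowl rim 625 ((495.9070129394531, -2.821110963821411), 76.45346069335938)
```

View pics/c1.png

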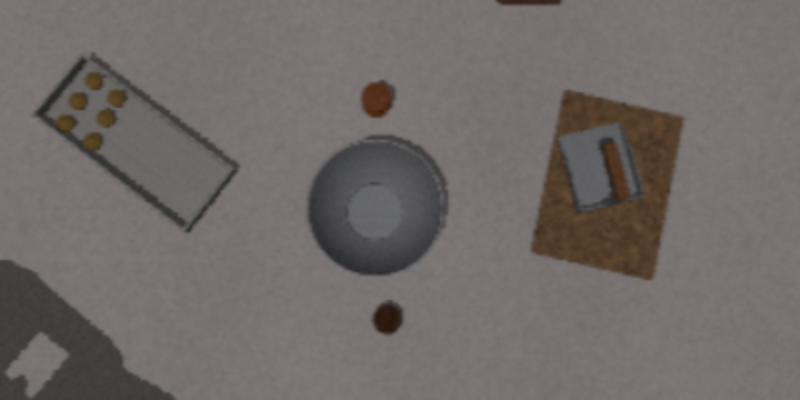

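View pics/c3.png

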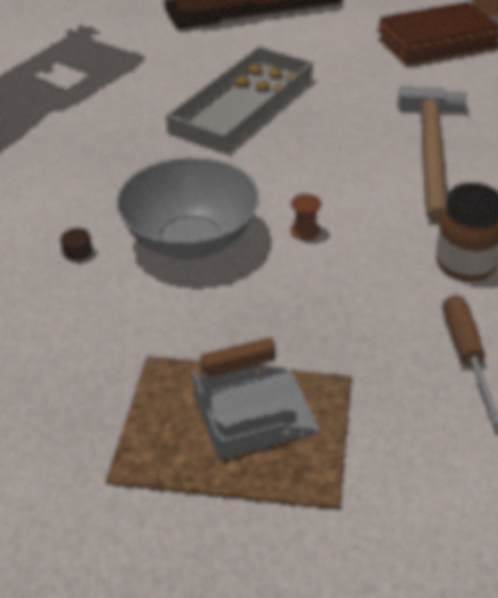

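The top view shows the tray at upper left with six feet at its far end, the bowl in the middle at crop (375,205), and the scoop on the pad at (605,170) with its nose towards +x. The side view agrees. Next I refine the bar pose and start moving.

```bash
cat > c.py <<'E'
import cv2,numpy as np
for n in("top","side"):
    X=np.load(n+"W.npy")
    m=(X[...,2]>.066)&(X[...,2]<.1)&(X[...,1]<-.18)&(X[...,1]>-.33)&(abs(X[...,0]-.54)<.07)
    P=X[m];r=cv2.minAreaRect((P[:,:2]*1000).astype(np.float32));v=np.linalg.svd(P[:,:2]-P[:,:2].mean(0))[2][0]
    print(n,m.sum(),r,P.mean(0),np.degrees(np.arctan2(v[1],v[0])),np.percentile(P[:,2],90))
    m=(X[...,2]>.0085)&(X[...,2]<.035)&(abs(X[...,1]+.255)<.07)&(abs(X[...,0]-.55)<.075)
    P=X[m];r=cv2.minAreaRect((P[:,:2]*1000).astype(np.float32));print("pan",m.sum(),r)
    # bench / pad height check
    m=(abs(X[...,0]-.50)<.1)&(abs(X[...,1]+.13)<.03);print("bench z",np.nanmedian(X[m][:,2]))
E
python3 c.py
```

```text
top 148 ((541.0286865234375, -253.9061737060547), (61.445030212402344, 14.723260879516602), 15.003350257873535) [ 0.54010903 -0.25295083  0.08595765] -165.5198474256434 0.09004968978676434
pan 592 ((549.9801025390625, -257.3149108886719), (135.60122680664062, 149.12705993652344), 88.9925308227539)
bench z -3.980562036731694e-05
side 445 ((538.494873046875, -258.35003662109375), (61.53302764892578, 16.0231876373291), 15.209425926208496) [ 0.53778723 -0.26148736  0.08288009] -165.58766863291356 0.08839914005876337
pan 918 ((547.572509765625, -261.769775390625), (126.8282470703125, 142.36273193359375), 88.49580383300781)
bench z -0.0004001686930873438
```

jog_arm(plan="0 0 7 0 0 0 0;0 0 7 0 0 0 0;0 0 7 0 0 0 0;0 0 7 0 0 0 0;0 0 7 0 0 0 0;0 0 7 0 0 0 0;0 0 7 0 0 0 0;0 0 7 0 0 0 0;0 0 7 0 0 0 0;0 0 7 0 0 0 0")

```text
time_s: 2.13
position: [0.2416, 0.4941, 0.2313]
tool_rot: [[0.112, 0.994, 0.0], [0.994, -0.112, 0.0], [0.0, 0.0, -1.0]]
ft_force: [-0.0, 0.5, 0.7]
grip_width: 0.0857
gripper_force: 0.0
```

jog_arm(plan="0 0 7 0 0 0 0;0 0 7 0 0 0 0;0 0 7 0 0 0 0;0 0 7 0 0 0 0;0 0 7 0 0 0 0;0 0 7 0 0 0 0;0 0 7 0 0 0 0;0 0 7 0 0 0 0;0 0 7 0 0 0 0;0 0 4 0 0 0 0")

```text
time_s: 2.97
position: [0.2416, 0.4941, 0.2313]
tool_rot: [[0.958, 0.285, 0.0], [0.285, -0.958, -0.0], [0.0, 0.0, -1.0]]
ft_force: [-0.5, -0.8, 0.4]
grip_width: 0.0849
gripper_force: 0.0
```

jog_arm(plan="0 0 1.6 0 0 0 0;0 0 0 0.4 3.8 0.3 0;0 0 0 0.4 3.8 0.3 0;0 0 0 0.4 3.8 0.3 0;0 0 0 0.4 3.8 0.3 0;0 0 0 0.4 3.8 0.3 0;0 0 0 0.4 3.8 0.3 0;0 0 0 0.4 3.8 0.3 0;0 0 0 0.4 3.8 0.3 0;0 0 0 0.4 3.8 0.3 0")

```text
time_s: 3.8
position: [0.367, 0.1721, 0.2044]
tool_rot: [[0.964, 0.265, 0.001], [0.265, -0.964, 0.0], [0.001, 0.0, -1.0]]
ft_force: [1.3, 1.1, -0.1]
grip_width: 0.0856
gripper_force: 0.0
```

jog_arm(plan="0 0 0 0.5 3.8 0.3 0;0 0 0 0.5 3.8 0.3 0;0 0 0 0.5 3.8 0.3 0;0 0 0 0.5 3.8 0.3 0;0 0 0 0.5 3.8 0.3 0;0 0 0 0.5 3.8 0.3 0;0 0 0 0.5 3.8 0.3 0;0 0 0 0.5 3.8 0.3 0;0 0 0 0.5 3.8 0.3 0;0 0 0 0.5 3.8 0.3 0")

```text
time_s: 4.63
position: [0.516, -0.1814, 0.1742]
tool_rot: [[0.964, 0.264, 0.0], [0.264, -0.964, -0.0], [0.0, 0.0, -1.0]]
ft_force: [0.9, -0.1, -0.3]
grip_width: 0.0856
gripper_force: 0.0
```

jog_arm(plan="0 0 0 0.5 4 0.5 0;0 0 0 0.3 3.9 0.5 0;0 0 0 0 0 0 0;0 0 0 0 0 0 0")

```text
time_s: 4.97
position: [0.5441, -0.255, 0.1632]
tool_rot: [[0.965, 0.262, -0.001], [0.262, -0.965, 0.001], [-0.001, -0.001, -1.0]]
ft_force: [0.3, 0.4, -0.2]
grip_width: 0.085
gripper_force: 0.0
```

jog_arm(plan="0 0 0 -0.4 0 2 0;0 0 0 0 0 2 0;0 0 0 0 0 2 0;0 0 0 0 0 2 0;0 0 0 0 0 1.4 0;0 0 0 0 0 0.9 0;0 0 0 0 0 0 0")

```text
time_s: 5.55
position: [0.5396, -0.2531, 0.0601]
tool_rot: [[0.964, 0.265, -0.002], [0.265, -0.964, 0.002], [-0.002, -0.002, -1.0]]
ft_force: [0.4, 0.1, -0.1]
grip_width: 0.0855
gripper_force: 0.0
```

jog_arm(plan="0 0 0 0 0 0 200;0 0 0 0 0 0 255;0 0 0 0 0 0 255;0 0 0 0 0 0 255;0 0 0 0 0 0 255;0 0 0 0 0 0 255;0 0 0 0 0 0 255;0 0 0 0 0 0 255", grip_force=110)

```text
time_s: 6.22
position: [0.5405, -0.2548, 0.0619]
tool_rot: [[0.964, 0.265, 0.001], [0.265, -0.964, -0.001], [0.001, 0.001, -1.0]]
ft_force: [-0.8, 0.4, 4.5]
grip_width: 0.0121
gripper_force: 108.0
```

jog_arm(plan="0 0 0 0 0 -1 255;0 0 0 0 0 -2 255;0 0 -6.4 0 0 -2 255;0 0 -6.4 0 0 -2 255;0 0 -6.4 0 0 -2 255;0 0 -6.4 0 0 -2 255;0 0 -6.4 0 0 -1 255;0 0 -6.6 0 0 0 255")

```text
time_s: 6.88
position: [0.5409, -0.2549, 0.1843]
tool_rot: [[0.584, 0.812, 0.003], [0.812, -0.584, -0.003], [-0.0, 0.004, -1.0]]
ft_force: [-0.8, -0.1, -1.9]
grip_width: 0.0121
gripper_force: 107.6
```

jog_arm(plan="0 0 0 1.5 -1.1 0 255;0 0 0 2.9 -2.2 0 255;0 0 0 2.9 -2.2 0 255;0 0 0 2.9 -2.2 0 255;0 0 0 2.9 -2.2 0 255;0 0 0 2.9 -2.2 0 255;0 0 0 2.9 -2.2 0 255;0 0 0 2.9 -2.2 0 255;0 0 0 2.9 -2.2 0 255;0 0 0 2.9 -2.2 0 255")

```text
time_s: 7.72
position: [0.5332, 0.0933, 0.1817]
tool_rot: [[0.589, 0.808, -0.0], [0.808, -0.589, 0.0], [-0.0, -0.0, -1.0]]
ft_force: [0.4, -0.0, -2.0]
grip_width: 0.0123
gripper_force: 107.5
```

jog_arm(plan="0 0 0 2.9 -2.2 0 255;0 0 0 2.9 -2.2 1 255;0 0 0 2.4 -1.7 1 255;0 0 0 1.8 -1.5 1 255;0 0 0 0 0 1 255;0 0 0 0 0 0 255;0 0 0 0 0 0 255")

```text
time_s: 8.3
position: [0.531, 0.2165, 0.1412]
tool_rot: [[0.589, 0.808, -0.001], [0.808, -0.589, -0.001], [-0.001, -0.001, -1.0]]
ft_force: [0.6, 0.2, -1.4]
grip_width: 0.012
gripper_force: 107.6
```

```bash
cat > d.py <<'E'
from h import *
np.set_printoptions(precision=4,suppress=True)
s=env.observe();print(s["position"],s["tool_rot"].tolist(),s["time_s"])
t=s["position"];R=s["tool_rot"]
for c,b in(("top",(140,140,300,260)),("side",(220,90,400,230))):
    d=img(c);save(d,c+"1.png",b,4);W=cloud(d);np.save(c+"W1.npy",W)
    P=W.reshape(-1,3);P=P[~np.isnan(P[:,0])]
    L=(P-t)@R  # tool frame
    m=(abs(L[:,0]-.014)<.052)&(abs(L[:,1])<.045)&(L[:,2]>.02)&(L[:,2]<.065)
    Q=L[m]*1000
    print(c,m.sum(),"tool-frame scoop: x",np.percentile(Q[:,0],[1,99]),"y",np.percentile(Q[:,1],[1,99]),"z",np.percentile(Q[:,2],[50,99]))
    print(" rect",cv2.minAreaRect(Q[:,:2].astype(np.float32)))
    # tray coords
    u=np.array([.588,.809]);v=np.array([-.809,.588]);D=P[:,:2]-[.569,.2685]
    a=D@u*1000;bb=D@v*1000
    m=(P[:,2]>.021)&(P[:,2]<.034)&(abs(a)<118)&(abs(bb)<55);print(" rim",m.sum(),cv2.minAreaRect(np.c_[a,bb][m].astype(np.float32)),np.percentile(a[m],[1,99]),np.percentile(bb[m],[1,99]))
E
python3 d.py
```

```text
[0.531  0.2165 0.1412] [[0.5887116355141561, 0.8083421483043961, -0.0012575710242114701], [0.8083422009751454, -0.5887126032647484, -0.0005973942587536853], [-0.0012232468699595277, -0.0006648547784760602, -0.9999990308171396]] 8.3
top 143 tool-frame scoop: x [-30.7248   7.0884] y [-22.6979  37.5118] z [52.2161 58.2693]
 rect ((-10.523035049438477, 1.1746826171875), (40.45708465576172, 74.5604248046875), 4.545210361480713)
 rim 82 ((1.3998947143554688, 0.19935226440429688), (216.33863830566406, 87.62317657470703), 0.23318161070346832) [-106.3766  109.3323] [-43.9245  42.496 ]
side 620 tool-frame scoop: x [-36.374   54.8674] y [-35.6785  40.3296] z [47.5587 56.361 ]
 rect ((11.682815551757812, 1.8810920715332031), (97.53286743164062, 78.75782012939453), 0.5323027968406677)
 rim 319 ((-1.5867233276367188, -0.5557174682617188), (222.2889404296875, 91.9292984008789), 0.36590901017189026) [-112.3808  105.5022] [-45.898   44.2597]
```

jog_arm(plan="0 0 -0.5 0 -0.13 0 255;0 0 0 0 0 1.5 255;0 0 0 0 0 1.5 255;0 0 0 0 0 1.5 255;0 0 0 0 0 1.5 255;0 0 0 0 0 1 255;0 0 0 0 0 0.7 255;0 0 0 0 0 0 255")

```text
time_s: 9.07
position: [0.5299, 0.2175, 0.0634]
tool_rot: [[0.582, 0.813, -0.002], [0.813, -0.582, -0.0], [-0.001, -0.001, -1.0]]
ft_force: [0.2, 0.5, -1.6]
grip_width: 0.0126
gripper_force: 107.6
```

```bash
cat > e.py <<'E'
from h import *
import sys
s=env.observe();print(s["position"],s["ft_force"],s["wrist_torque"])
d=img("side");save(d,sys.argv[1],(250,120,370,210),6)
E
python3 e.py side2.png
```

```text
[0.52985213 0.21751349 0.06344157] [ 0.15326861  0.49860228 -1.57961343] [-0.03886057  0.00893639  0.0234275 ]
```

View pics/side2.png

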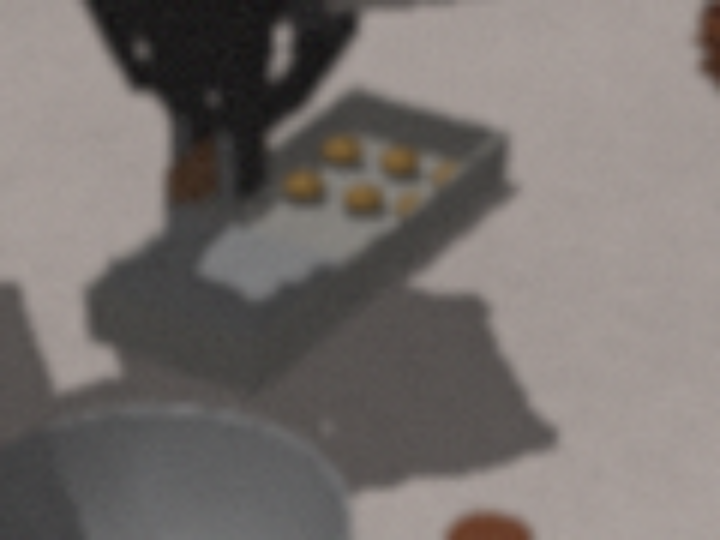

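The scoop is inside the tray, with its pan at about (200,270) and the six feet ahead of it around (300–450,150–205). It shows no contact force. I lower it to the floor next.

jog_arm(plan="0 0 0 0 0 0.3 255;0 0 0 0 0 0.1 255;0 0 0 0 0 0 255")

```text
time_s: 9.37
position: [0.5303, 0.2179, 0.0606]
tool_rot: [[0.581, 0.814, 0.001], [0.814, -0.581, 0.0], [0.0, 0.0, -1.0]]
ft_force: [0.4, -0.1, -1.5]
grip_width: 0.012
gripper_force: 107.6
```

jog_arm(plan="0 0 0 0 0 0.1 255;0 0 0 0 0 0 255")

```text
time_s: 9.53
position: [0.5302, 0.218, 0.0595]
tool_rot: [[0.582, 0.814, 0.0], [0.814, -0.582, 0.0], [0.0, 0.0, -1.0]]
ft_force: [0.7, 0.5, -2.7]
grip_width: 0.0118
gripper_force: 107.6
```

jog_arm(plan="0 0 0 0 0 0.06 255;0 0 0 0 0 0 255;0 0 0 0 0 0 255")

```text
time_s: 9.78
position: [0.5303, 0.2179, 0.0589]
tool_rot: [[0.582, 0.814, 0.0], [0.814, -0.582, 0.0], [0.0, 0.0, -1.0]]
ft_force: [0.5, -1.2, -0.0]
grip_width: 0.0119
gripper_force: 107.7
```

jog_arm(plan="0 0 0 0 0 0.06 255;0 0 0 0 0 0 255;0 0 0 0 0 0 255")

```text
time_s: 10.03
position: [0.5304, 0.2179, 0.0589]
tool_rot: [[0.581, 0.814, 0.001], [0.814, -0.581, 0.0], [0.001, 0.001, -1.0]]
ft_force: [-1.4, -1.1, 4.8]
grip_width: 0.0122
gripper_force: 108.7
```

jog_arm(plan="0 -1.5 0 0 0 -0.13 255;0 0 0 0.7 0 0 255;0 0 0 0.8 0 0 255;0 0 0 0.8 0 0 255;0 0 0 0.5 0 0 255;0 0 0 0.4 0 0 255;0 0 0 0.4 0 0 255;0 0 0 0.4 0 0 255;0 0 0 0.4 0 0 255;0 0 0 0.4 0 0 255")

```text
time_s: 10.87
position: [0.5594, 0.2579, 0.0594]
tool_rot: [[0.581, 0.814, -0.012], [0.813, -0.581, -0.02], [-0.023, 0.002, -1.0]]
ft_force: [-0.7, -1.9, 9.5]
grip_width: 0.0117
gripper_force: 109.1
```

jog_arm(plan="0 0 0 0.4 0 -0.06 255;0 0 0 0.5 0 -0.01 255;0 0 0 0.5 0 -0.01 255;0 0 0 0.5 0 -0.01 255;0 0 0 0.5 0 -0.01 255;0 0 0 0.5 0 -0.01 255;0 0 0 0.5 0 -0.01 255;0 0 0 0.5 0 -0.01 255;0 0 0 0.5 0 -0.01 255;0 0 0 0.3 0 -0.01 255")

```text
time_s: 11.7
position: [0.5865, 0.296, 0.0597]
tool_rot: [[0.581, 0.814, -0.013], [0.813, -0.581, -0.02], [-0.024, 0.002, -1.0]]
ft_force: [-2.4, -3.5, 11.2]
grip_width: 0.0119
gripper_force: 109.4
```

```bash
python3 e.py side3.png
```

```text
[0.58647599 0.29601565 0.05966522] [-2.43205307 -3.49828074 11.16838992] [-0.2907288   0.26302883 -0.03046181]
```

View pics/side3.png

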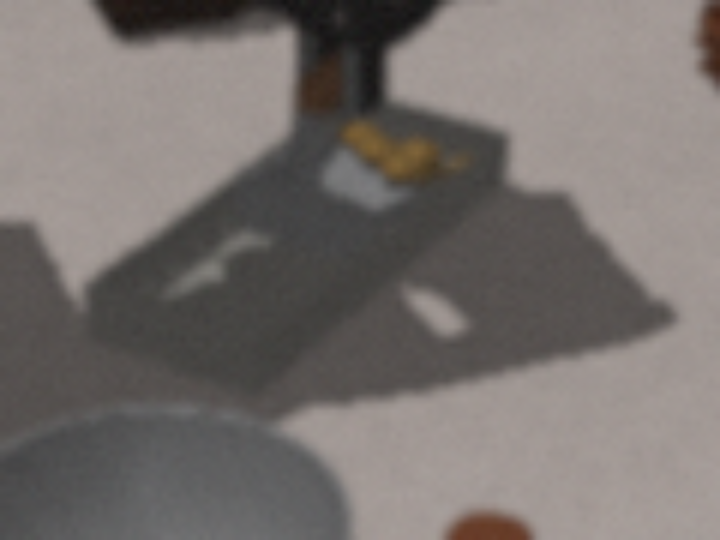

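The feet are bunched at about (340–460,135–165), some on the lip and some ahead of it. The lip is about 13 mm short of the end wall, so I keep pushing gently.

jog_arm(plan="0 0 0 0.2 0 -0.01 255;0 0 0 0.2 0 0 255;0 0 0 0.2 0 -0.01 255;0 0 0 0.2 0 0 255;0 0 0 0 0 0 255")

```text
time_s: 12.17
position: [0.591, 0.3024, 0.0597]
tool_rot: [[0.581, 0.814, -0.013], [0.813, -0.581, -0.02], [-0.024, 0.002, -1.0]]
ft_force: [-1.2, -2.5, 8.7]
grip_width: 0.0123
gripper_force: 109.3
```

jog_arm(plan="0 0 0 0.15 0 -0.01 255;0 0 0 0.15 0 0 255;0 0 0 0 0 0 255")

```text
time_s: 12.42
position: [0.5927, 0.3047, 0.0597]
tool_rot: [[0.581, 0.814, -0.013], [0.813, -0.581, -0.02], [-0.024, 0.001, -1.0]]
ft_force: [-1.3, -2.9, 8.2]
grip_width: 0.0119
gripper_force: 109.3
```

jog_arm(plan="0 0 0 0.1 0 0 255;0 0 0 0.1 0 -0.01 255;0 0 0 0 0 0 255")

```text
time_s: 12.67
position: [0.5938, 0.3063, 0.0597]
tool_rot: [[0.581, 0.814, -0.013], [0.813, -0.581, -0.02], [-0.024, 0.001, -1.0]]
ft_force: [-0.9, -2.4, 9.4]
grip_width: 0.0121
gripper_force: 109.3
```

```bash
python3 e.py side4.png
```

```text
[0.59382091 0.30628274 0.05973026] [-0.94371701 -2.36711934  9.35008391] [-0.09098772  0.16391699  0.02334742]
```

View pics/side4.png

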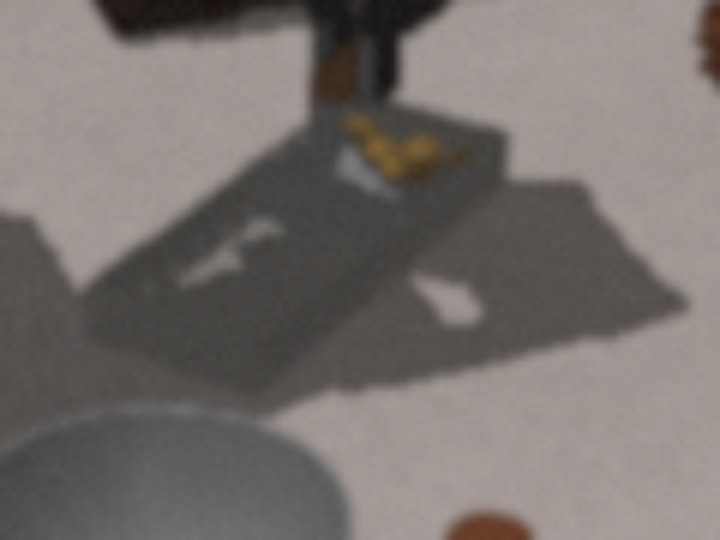

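The feet now sit against the end wall around (350–465,125–180), and wall contact has not shown in the force yet. I push a little further.

jog_arm(plan="0 0 0 0.1 0 0 255;0 0 0 0.1 0 -0.01 255;0 0 0 0 0 0 255")

```text
time_s: 12.97
position: [0.5949, 0.3079, 0.0597]
tool_rot: [[0.581, 0.814, -0.013], [0.813, -0.581, -0.02], [-0.024, 0.001, -1.0]]
ft_force: [-2.2, -2.3, 9.0]
grip_width: 0.0119
gripper_force: 109.2
```

jog_arm(plan="0 0 0 0.1 0 0 255;0 0 0 0 0 0 255")

```text
time_s: 13.13
position: [0.5955, 0.3086, 0.0598]
tool_rot: [[0.581, 0.814, -0.013], [0.813, -0.581, -0.021], [-0.024, 0.001, -1.0]]
ft_force: [-2.9, -4.3, 8.7]
grip_width: 0.012
gripper_force: 109.4
```

Wall contact now shows in the force. Next I tilt the nose up about the back edge so the feet slide back.

jog_arm(plan="0 3 0 -0.3 0 -0.3 255;0 4 0 -0.42 0 -0.32 255;0 4 0 -0.42 0 -0.32 255;0 4 0 -0.42 0 -0.32 255;0 4 0 -0.42 0 -0.32 255;0 4 0 -0.42 0 -0.32 255;0 4 0 -0.42 0 -0.32 255;0 4 0 -0.42 0 -0.32 255;0 0 0 0 0 0 255")

```text
time_s: 13.88
position: [0.5719, 0.2774, 0.0748]
tool_rot: [[0.508, 0.813, 0.285], [0.707, -0.583, 0.401], [0.492, -0.003, -0.87]]
ft_force: [-1.3, -0.0, -3.2]
grip_width: 0.0116
gripper_force: 108.8
```

```bash
python3 e.py side5.png; python3 - <<'E'
from h import *
save(img("top"),"top5.png",(140,140,300,260),4)
E
```

```text
[0.57194594 0.2773829  0.07484873] [-1.32817889 -0.04250339 -3.17153763] [-0.51338032  0.37762653 -0.01013332]
```

View pics/side5.png

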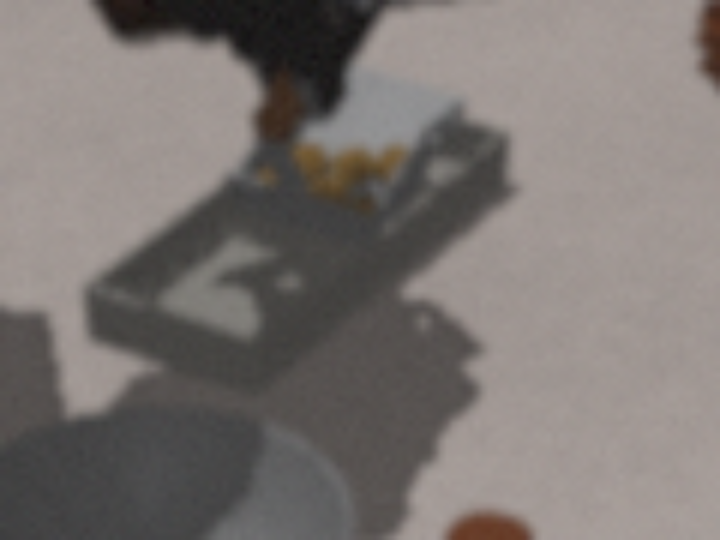

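The pan now holds six feet slid to its back, at about (265–400,150–205), and the tray floor ahead of it looks empty. I lift the scoop and carry it to the bowl.

jog_arm(plan="0 0 0 0.25 0 -0.45 255;0 0 0 0.5 0 -0.9 255;0 0 0 0.75 0 -1.3 255;0 0 0 1 0 -1.75 255;0 0 0 1 0 -1.75 255;0 0 0 0.75 0 -1.3 255;0 0 0 0.5 0 -0.9 255;0 0 0 0.25 0 -0.4 255")

```text
time_s: 14.65
position: [0.5744, 0.2794, 0.1796]
tool_rot: [[0.504, 0.814, 0.289], [0.708, -0.581, 0.401], [0.494, 0.003, -0.87]]
ft_force: [-0.3, 2.2, -2.3]
grip_width: 0.0123
gripper_force: 110.4
```

jog_arm(plan="0 0 0 -0.3 0.1 -0.2 255;0 0 0 -0.8 0.3 -0.5 255;0 0 0 -1.4 0.5 -0.9 255;0 0 0 -2 0.7 -1.3 255;0 0 0 -2 0.7 -1.3 255;0 0 0 -2 0.7 -1.3 255;0 0 0 -2 0.7 -1.3 255;0 0 0 -2 0.7 -1.3 255;0 0 0 -2 0.7 -1.3 255;0 0 0 -2 0.7 -1.3 255")

```text
time_s: 15.48
position: [0.5056, 0.0841, 0.1882]
tool_rot: [[0.507, 0.813, 0.285], [0.708, -0.582, 0.401], [0.492, -0.002, -0.871]]
ft_force: [1.2, 0.5, -1.6]
grip_width: 0.0121
gripper_force: 124.4
```

jog_arm(plan="0 0 0 -2 0.7 -1.3 255;0 0 0 -2 0.7 -1.3 255;0 0 0 -2 0.7 -1.3 255;0 0 0 -2 0.7 -1.3 255;0 0 0 -2 0.7 -1.2 255;0 0 0 -1.4 0.5 -0.9 255;0 0 0 -0.9 0.3 -0.5 255;0 0 0 -0.3 0.1 -0.2 255;0 0 0 0 0 0 255")

```text
time_s: 16.23
position: [0.4555, -0.0621, 0.1961]
tool_rot: [[0.508, 0.812, 0.286], [0.707, -0.583, 0.401], [0.492, -0.001, -0.87]]
ft_force: [-0.1, -0.4, -3.4]
grip_width: 0.012
gripper_force: 124.3
```

```bash
python3 - <<'E'
from h import *
s=env.observe();print(s["position"],s["ft_force"],s["tool_rot"].round(3).tolist())
a=img("side");b=img("top")
A=cv2.resize(a["pixels"][120:280,200:400,::-1],None,fx=4,fy=3.7)
B=b["pixels"][140:260,150:350,::-1]
cv2.imwrite("pics/s6.png",np.hstack([cv2.resize(a["pixels"][100:250,200:400,::-1],(400,300)),cv2.resize(B,(400,300))]).repeat(1,0))
E
```

```text
[ 0.45551734 -0.06207132  0.19610954] [-0.13666453 -0.43779617 -3.4458758 ] [[0.508, 0.812, 0.286], [0.707, -0.583, 0.401], [0.492, -0.001, -0.87]]
```

View pics/s6.png

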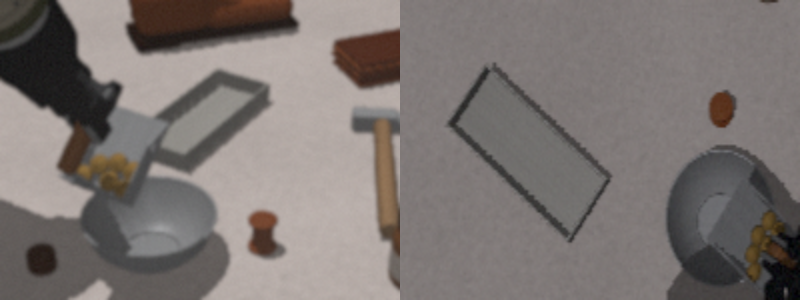

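The tray is empty and all six feet sit at the back of the pan, which is over the near side of the bowl. I level the scoop, lower it, then tip it about the lip.

jog_arm(plan="0 -4 0 0 0 0 255;0 -5 0 0 0 0 255;0 -5 0 0 0 0 255;0 -5 0 0 0 0 255;0 -5 0 0 0 0 255;0 -4 0 0 0 0 255;0 0 0 0.3 0 1 255;0 0 0 0.3 0 2 255;0 0 0 0 0 2 255;0 0 0 0 0 1 255")

```text
time_s: 17.17
position: [0.4595, -0.0534, 0.1347]
tool_rot: [[0.58, 0.815, 0.012], [0.814, -0.58, 0.023], [0.026, -0.003, -1.0]]
ft_force: [-0.8, 0.5, -2.9]
grip_width: 0.0124
gripper_force: 124.2
```

jog_arm(plan="0 -4 0 0.4 0 -0.4 255;0 -5 0 0.5 0 -0.4 255;0 -5 0 0.5 0 -0.2 255;0 -5 0 0.5 0 -0.1 255;0 -4 0 0.4 0 -0.1 255;0 -3 0 0.3 0 -0.1 255;0 0 0 0 0 0 255")

```text
time_s: 17.75
position: [0.4764, -0.031, 0.1443]
tool_rot: [[0.526, 0.816, -0.242], [0.742, -0.579, -0.338], [-0.416, -0.002, -0.909]]
ft_force: [-0.3, -0.8, -3.7]
grip_width: 0.012
gripper_force: 124.3
```

```bash
cat > f.py <<'E'
from h import *
import sys
s=env.observe();R=s["tool_rot"];print(s["position"],s["ft_force"],R.round(3).tolist(),"lip",s["position"]+R@[.058,0,.056])
a=img("side");b=img("top")
cv2.imwrite("pics/"+sys.argv[1],np.hstack([cv2.resize(a["pixels"][130:280,190:390,::-1],(400,300)),cv2.resize(b["pixels"][140:260,220:420,::-1],(400,300))]))
E
python3 f.py s7.png
```

```text
[ 0.47635233 -0.03104707  0.14434868] [-0.31560718 -0.77692996 -3.70175086] [[0.526, 0.816, -0.242], [0.742, -0.579, -0.338], [-0.416, -0.002, -0.909]] lip [ 0.49329711 -0.00694051  0.0693037 ]
```

View pics/s7.png

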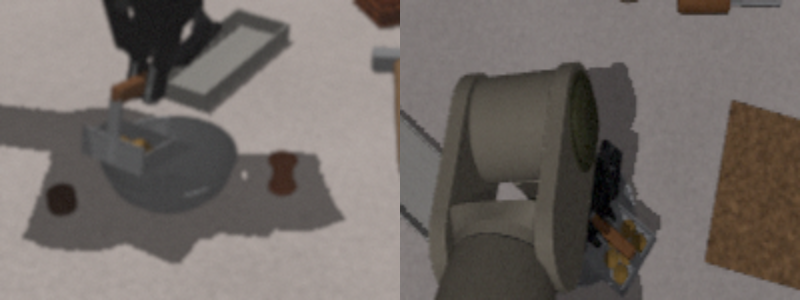

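The scoop is pitched about 25° nose-down, its lip over the bowl centre and the feet still in the pan at side crop (140,145). I lower it a little and tip slowly.

jog_arm(plan="0 0 0 0.4 0 0.8 255;0 0 0 0.3 0 0.8 255;0 -3 0 0.3 0 -0.3 255;0 -3 0 0.3 0 -0.3 255;0 -3 0 0.3 0 -0.3 255;0 -3 0 0.3 0 -0.3 255;0 0 0 0 0 0 255;0 -3 0 0.3 0 -0.3 255;0 0 0 0 0 0 255;0 -3 0 0.3 0 -0.3 255")

```text
time_s: 18.68
position: [0.4896, -0.0147, 0.1341]
tool_rot: [[0.431, 0.813, -0.392], [0.601, -0.583, -0.547], [-0.673, 0.0, -0.739]]
ft_force: [0.9, 0.2, -0.5]
grip_width: 0.0116
gripper_force: 124.6
```

jog_arm(plan="0 0 0 0 0 0 255;0 -4 0 0.4 0 -0.4 255;0 -4 0 0.4 0 -0.4 255;0 -4 0 0.4 0 -0.4 255;0 0 0 0 0 0 255;0 0 0 0 0 0 255;0 0 0 0 0 0 255")

```text
time_s: 19.27
position: [0.4997, -0.0005, 0.1335]
tool_rot: [[0.34, 0.813, -0.473], [0.474, -0.582, -0.661], [-0.812, 0.0, -0.583]]
ft_force: [-0.2, -1.1, -1.7]
grip_width: 0.0119
gripper_force: 124.7
```

```bash
python3 f.py s8.png
```

```text
[ 4.99721506e-01 -4.59337743e-04  1.33522632e-01] [-0.15243671 -1.06243782 -1.72877936] [[0.34, 0.813, -0.473], [0.474, -0.582, -0.661], [-0.812, 0.0, -0.583]] lip [ 0.49294777 -0.0099343   0.05374581]
```

View pics/s8.png

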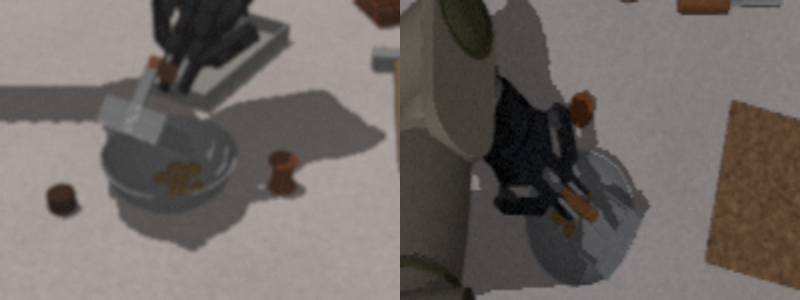

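The feet are in the bowl at about (180,178) and the scoop looks empty. I lift away, level it and count.

jog_arm(plan="0 0 0 -0.8 0 -0.6 255;0 0 0 -1.6 0 -1.2 255;0 0 0 -1.6 0 -1.2 255;0 0 0 -1.6 0 -1.2 255;0 0 0 -0.9 0 -0.6 255;0 6 0 0 0 0 255;0 7 0 0 0 0 255;0 7 0 0 0 0 255;0 7 0 0 0 0 255;0 7 0 0 0 0 255")

```text
time_s: 20.2
position: [0.5008, 0.0015, 0.2151]
tool_rot: [[0.547, 0.814, -0.198], [0.764, -0.581, -0.281], [-0.344, 0.002, -0.939]]
ft_force: [0.5, -0.0, -1.6]
grip_width: 0.012
gripper_force: 124.5
```

jog_arm(plan="0 7 0 0 0 0 255;0 7 0 0 0 0 255;0 6.3 0 0 0 0 255;0 0 7 0 0 0 255;0 0 7 0 0 0 255;0 0 7 0 0 0 255;0 0 7 0 0 0 255;0 0 7 0 0 0 255;0 0 4.2 0 0 0 255;0 0 0 0 0 0 255")

```text
time_s: 21.03
position: [0.5002, 0.0011, 0.2144]
tool_rot: [[0.966, 0.26, -0.002], [0.26, -0.966, -0.003], [-0.003, 0.003, -1.0]]
ft_force: [-0.4, -0.6, -2.0]
grip_width: 0.0118
gripper_force: 124.6
```

jog_arm(plan="0 0 0 -0.1 1.2 0 255;0 0 0 -0.3 2.8 0 255;0 0 0 -0.3 2.8 0 255;0 0 0 -0.3 2.8 0 255;0 0 0 -0.3 2.8 0 255;0 0 0 -0.3 2.8 0 255;0 0 0 -0.3 2.8 0 255;0 0 0 -0.3 2.8 0 255;0 0 0 -0.3 2.8 0 255;0 0 0 -0.3 2.1 0 255")

```text
time_s: 21.87
position: [0.5409, -0.2571, 0.2146]
tool_rot: [[0.964, 0.264, -0.002], [0.264, -0.964, -0.003], [-0.003, 0.003, -1.0]]
ft_force: [-0.5, 0.2, -1.9]
grip_width: 0.012
gripper_force: 124.5
```

jog_arm(plan="0 0 0 0 0 1 255;0 0 0 0 0 2.5 255;0 0 0 0 0 3 255;0 0 0 0 0 3 255;0 0 0 0 0 2.5 255;0 0 0 0 0 1.5 255;0 0 0 0 0 0.9 255;0 0 0 0 0 0 255")

```text
time_s: 22.53
position: [0.5403, -0.2542, 0.0693]
tool_rot: [[0.964, 0.264, -0.004], [0.264, -0.964, -0.001], [-0.004, 0.0, -1.0]]
ft_force: [1.0, 0.1, -1.1]
grip_width: 0.0121
gripper_force: 124.8
```

```bash
python3 - <<'E'
from h import *
s=env.observe();print(s["position"],s["ft_force"],s["time_s"])
a=img("side");b=img("top")
cv2.imwrite("pics/s9.png",np.hstack([cv2.resize(a["pixels"][160:360,200:380,::-1],(400,445)),cv2.resize(b["pixels"][190:260,270:340,::-1],(400,445))]))
for c in("top","side"): print(c,[(round(r["confidence"],2),np.round(r["bbox"]).tolist()) for r in models.outline_of(c,"foot0")])
E
```

```text
[ 0.54034243 -0.25423476  0.06930476] [ 1.02806284  0.10823749 -1.12358003] 22.5333
top []
side []
```

View pics/s9.png

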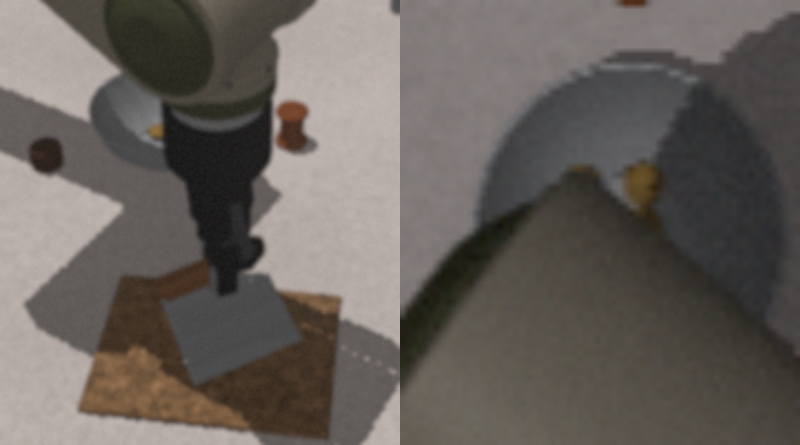

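The side view shows the empty scoop over the pad at (230,325), and the arm mostly hides the bowl. The pan is in shadow, so I check by depth that it is level.

```bash
python3 - <<'E'
from h import *
np.set_printoptions(precision=1,suppress=True)
s=env.observe();d=img("side");W=cloud(d)
L=(W-s["position"])@s["tool_rot"]*1000
m=(abs(L[...,1])<28)&(L[...,0]>-25)&(L[...,0]<62)&(L[...,2]>30)&(L[...,2]<75)
P=L[m];A=np.c_[P[:,:2],np.ones(len(P))]
for _ in range(4):
    k=np.linalg.lstsq(A,P[:,2],rcond=None)[0];r=abs(A@k-P[:,2]);A=A[r<6];P=P[r<6]
print(len(P),k*[57.3,57.3,1])
m=(abs(L[...,1])<50)&(L[...,0]>-45)&(L[...,0]<75)&(L[...,2]>8)&(L[...,2]<58)
Q=L[m];print(np.percentile(Q,[2,98],axis=0))
E
```

```text
977 [-11.7   0.   52.9]
[[-40.7 -34.5  31.5]
 [ 49.9  39.5  57.4]]
```

The scoop has turned about 12° nose-up in the grip. I correct by pitching the tool nose-down about the back edge before setting it down.

jog_arm(plan="0 -4 0 0.4 0 0.2 255;0 -4 0 0.4 0 0.2 255;0 -3.7 0 0.4 0 0.2 255;0 0 0 0 0 0 255")

```text
time_s: 23.12
position: [0.5536, -0.2507, 0.0637]
tool_rot: [[0.944, 0.265, -0.199], [0.259, -0.964, -0.057], [-0.207, 0.003, -0.978]]
ft_force: [-0.5, -0.5, -1.7]
grip_width: 0.012
gripper_force: 124.5
```

```bash
cat > g.py <<'E'
from h import *
np.set_printoptions(precision=2,suppress=True)
s=env.observe();d=img("side");W=cloud(d);p=s["position"]
X=np.array([.964,.264,0]);Y=np.array([.264,-.964,0])
D=W-p;L=np.stack([D@X,D@Y,W[...,2]],-1)*1000
m=(abs(L[...,1])<28)&(L[...,0]>-40)&(L[...,0]<55)&(L[...,2]>-2)&(L[...,2]<40)
P=L[m];A=np.c_[P[:,:2],np.ones(len(P))]
for _ in range(4):
    k=np.linalg.lstsq(A,P[:,2],rcond=None)[0];r=abs(A@k-P[:,2]);A=A[r<5];P=P[r<5]
print(len(P),k*[57.3,57.3,1],p,s["ft_force"],s["time_s"])
E
python3 g.py
```

```text
1107 [-2.53  0.29 11.19] [ 0.55 -0.25  0.06] [-0.45 -0.5  -1.69] 23.1167
```

jog_arm(plan="0 1.3 0 0 0 0.1 255;0 0 0 0 0 0.1 255;0 0 0 0 0 0 255")

```text
time_s: 23.42
position: [0.5511, -0.2519, 0.0624]
tool_rot: [[0.949, 0.262, -0.175], [0.257, -0.965, -0.05], [-0.182, 0.002, -0.983]]
ft_force: [0.0, 0.6, -1.6]
grip_width: 0.0117
gripper_force: 124.5
```

jog_arm(plan="0 0 0 0 0 0.1 255;0 0 0 0 0 0 255")

```text
time_s: 23.58
position: [0.5513, -0.2518, 0.0611]
tool_rot: [[0.949, 0.263, -0.176], [0.258, -0.965, -0.05], [-0.183, 0.002, -0.983]]
ft_force: [-0.5, 0.6, -1.2]
grip_width: 0.0119
gripper_force: 124.5
```

```bash
python3 g.py
```

```text
1134 [-0.67  0.44  8.71] [ 0.55 -0.25  0.06] [-0.51  0.64 -1.22] 23.5833
```

jog_arm(plan="0 0 0 0 0 0.06 255;0 0 0 0 0 0 255;0 0 0 0 0 0 255")

```text
time_s: 23.88
position: [0.5515, -0.2517, 0.0605]
tool_rot: [[0.949, 0.263, -0.176], [0.258, -0.965, -0.051], [-0.183, 0.003, -0.983]]
ft_force: [0.0, -0.2, -0.4]
grip_width: 0.012
gripper_force: 124.9
```

jog_arm(plan="0 0 0 0 0 0.06 255;0 0 0 0 0 0 255;0 0 0 0 0 0 255")

```text
time_s: 24.13
position: [0.5517, -0.2517, 0.0604]
tool_rot: [[0.949, 0.263, -0.175], [0.258, -0.965, -0.051], [-0.182, 0.003, -0.983]]
ft_force: [0.7, 0.7, 5.4]
grip_width: 0.0119
gripper_force: 125.7
```

jog_arm(plan="0 0 0 0 0 0 180;0 0 0 0 0 0 120;0 0 0 0 0 0 60;0 0 0 0 0 0 0;0 0 0 0 0 0 0;0 0 0 0 0 0 0;0 0 0 0 0 0 0;0 0 0 0 0 0 0")

```text
time_s: 24.8
position: [0.5513, -0.2517, 0.0597]
tool_rot: [[0.949, 0.263, -0.176], [0.258, -0.965, -0.05], [-0.183, 0.002, -0.983]]
ft_force: [-0.7, 1.0, -0.5]
grip_width: 0.0851
gripper_force: 0.0
```

jog_arm(plan="0 0 0 0 0 -1 0;0 0 0 0 0 -2 0;0 0 0 0 0 -3 0;0 0 0 0 0 -3 0;0 0 0 0 0 -3 0;0 0 0 -2.5 0 -2 0;0 0 0 -3 0 0 0;0 0 0 -3 0 0 0;0 0 0 -3 0 0 0;0 0 0 -3 0 0 0")

```text
time_s: 25.63
position: [0.4372, -0.282, 0.225]
tool_rot: [[0.949, 0.263, -0.175], [0.258, -0.965, -0.051], [-0.183, 0.003, -0.983]]
ft_force: [0.1, -0.7, 1.1]
grip_width: 0.0853
gripper_force: 0.0
```

jog_arm(plan="0 0 0 0 3 0 0;0 0 0 0 3 0 0;0 0 0 0 3 0 0;0 0 0 0 3 0 0;0 0 0 0 3 0 0;0 0 0 0 3 0 0;0 0 0 0 3 0 0;0 0 0 0 0 0 0")

```text
time_s: 26.3
position: [0.4933, -0.4888, 0.2232]
tool_rot: [[0.949, 0.26, -0.177], [0.255, -0.966, -0.05], [-0.184, 0.003, -0.983]]
ft_force: [-0.1, -0.1, 0.6]
grip_width: 0.0854
gripper_force: 0.0
```

```bash
python3 - <<'E'
from h import *
s=env.observe();print(s["position"],s["time_s"],s["ft_force"])
a=img("side");b=img("top")
A=cv2.resize(a["pixels"][120:370,170:420,::-1],(400,400));B=cv2.resize(b["pixels"][130:300,160:440,::-1],(400,243))
C=cv2.resize(b["pixels"][195:260,275:340,::-1],(200,200),interpolation=cv2.INTER_CUBIC)
D=cv2.resize(a["pixels"][180:240,235:315,::-1],(267,200),interpolation=cv2.INTER_CUBIC)
o=np.zeros((600,800,3),np.uint8);o[:400,:400]=A;o[:243,400:]=B;o[250:450,400:600]=C;o[400:,:267]=D;cv2.imwrite("pics/s10.png",o)
W=cloud(a);X=cloud(b)
for W in(W,X):
    m=(abs(W[...,1]+.255)<.06)&(abs(W[...,0]-.545)<.06)&(W[...,2]>.066);print("bar",m.sum(),W[m].mean(0),W[m][:,2].max())
    m=(W[...,2]>.045)&(abs(W[...,1])<.1)&(abs(W[...,0]-.5)<.09)&(W[...,2]<.07)
    print("bowl",cv2.minEnclosingCircle((W[m][:,:2]*1000).astype(np.float32)))
for c in("top","side"): print(c,[(round(r["confidence"],2),np.round(r["bbox"]).tolist()) for r in models.outline_of(c,"foot0")])
E
```

```text
[ 0.49334111 -0.48879019  0.2232359 ] 26.3 [-0.13434238 -0.06718803  0.55488804]
bar 98 [ 0.55713413 -0.2585113   0.07997755] 0.08949329986985399
bowl ((431.15692138671875, -15.757952690124512), 22.31694984436035)
bar 149 [ 0.53757202 -0.25339444  0.08592766] 0.09272260274265376
bowl ((499.8106689453125, 0.38792067766189575), 74.4718246459961)
top [(0.61, [301.0, 221.0, 3.0, 10.0]), (0.48, [299.0, 228.0, 6.0, 5.0])]
side []
```

View pics/s10.png

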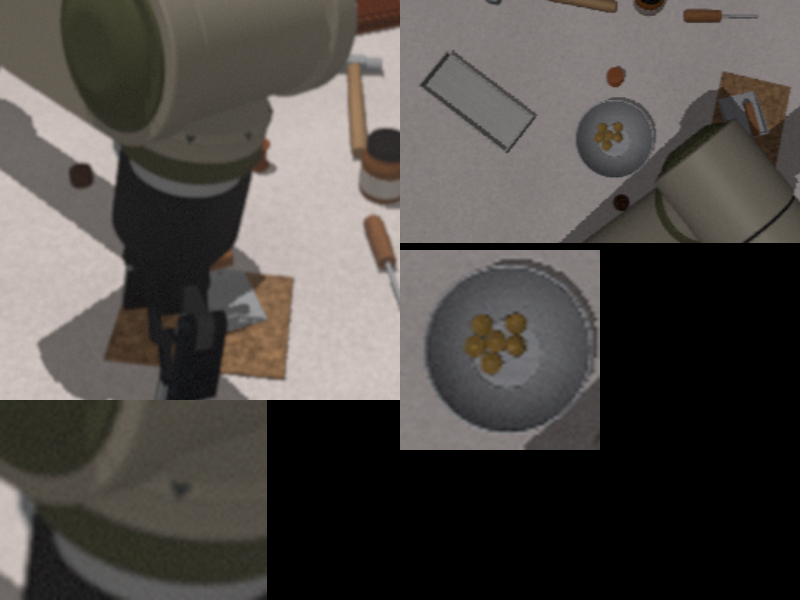

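All six feet are in the bowl (crop around (495,340)) and the tray is empty. The bowl is where it was, and the bar's height and place show the scoop upright on the pad, let go.

```bash
python3 -c "
from rig import job
print(job.close_job())"
```

```text
the job is handed in; nothing more can be done
None
```

All six brass feet are in the steel bowl, the tray is empty, and the empty scoop stands upright on the cork pad, let go; the job was handed in at about 26 s of the 59 s limit, and no verdict came back.

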